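Reset the electronic lock unit with the stylus

TASK

Take the blue-handled stylus out of its wooden stand and use its tip to push the green button, deep in the well on top of the white lock unit, right down for a moment. Only the stylus may touch the green button, not the fingers, and the red button of the black unit must be left unpressed. Then stand the stylus back upright in its wooden stand, shank down the hole and collar resting on the wood, and let go.

Things in the scene. Friction and masses are not known exactly. Their poses are not given: they have to be found in the camera images.
- stylus_handle (a point): Centre of the round blue handle (18 mm diameter, 66 mm long; any yaw of grasp serves) of the loose upright stylus, on its axis: 33 mm below the handle's top end, 36 mm above the top of its brass collar (34 mm diameter, 4 mm thick), 85 mm above its rounded steel tip. Below the collar the shank is 8 mm in diameter, 45 mm long. z axis from tip to handle. About 60 g.
- stylus: The same stylus as a whole; origin at its steel tip, z axis along the stylus from the tip to the handle.
- stand_mouth (a point): Centre of the hole in the top face of the fixed wooden stand (64 x 64 mm, foot 68 mm, 60 mm high). The hole is upright, 22 mm in diameter, 52 mm deep. With the stylus home its collar's underside rests on this face, the middle of its handle 40 mm above this point.
- green_button_mouth (a point): Centre of the round well's mouth in the flat top of the white lock unit, fixed on the bench (90 x 80 mm, 36 mm high, dark display beside the well). The well is upright, 24 mm in diameter; the green button's cap (22 mm diameter) fills it 12 mm below this point and goes down 5 mm further when pressed.
- green_button (a joint): Travel of the green button in m: 0 up, 0.005 fully down; springs back by itself. It starts to move at about 1 N and is fully down at about 4 N.
- red_button (a joint): Travel of the red button in the well of the black lock unit (same size and make as the white one) in m: 0 up, 0.005 fully down. To be left alone.
Mind the look-alikes: they are no part of the job. Of the things that look like the part that bears stand_mouth, the larger one is meant.

How it is judged:
On the way:
1. the green button is held at least 3.5 mm down by the stylus (value of joint green_button above 0.0035 m and contact force between stylus and green_button above 0.5 N), for 0.1 s.
At the end, for the whole second after the job is handed in: The stylus stands at rest in the stand's hole, tip down, upright within 10 degrees, the middle of its handle within 15 mm of the hole's axis and 34 to 46 mm above the stand's top (collar resting on it); the green button has sprung back up (less than 1.5 mm down) (horizontal distance between stylus_handle and stand_mouth below 0.015 m and z of stylus_handle in the frame of stand_mouth between 0.034 and 0.046 m and angle between stylus's own z axis and vertical below 0.17 rad and linear speed of stylus below 0.02 m/s and value of joint green_button below 0.0015 m); the robot touches nothing.
It fails at once if the red button is pressed more than 2 mm (value of joint red_button above 0.002 m).
It fails at once if the fingers touch the green button (contact force between the fingers and green_button above 0.3 N).
It also fails if it takes over 45 s, if anything falls off the work surface, if the arm or the gripper's body presses on something with over 40 N, if the wrist force passes 120 N, or if a joint passes its speed limit or range.

ROBOT

A 6-joint arm with a two-finger parallel gripper is mounted at the origin on a cart in front of the work surface, level with it; the furniture and walls round the work are solid. World frame = base frame: x ahead of the robot, y to its left, z up, the work surface at z = 0. Lengths are in m, angles in rad, forces in N, time in s.
With the tool pointing down it reaches from about 0.3 to 1 m from the base axis. Payload 5.1 kg.
Tool frame: the origin (TCP) lies on the centre line of the jaws, within the pads' length; the fingertips stand 19 mm ahead of it and the grasp point (between the pads) is the TCP; z points along the fingers, y is the line along which they close (so a half turn about z gives the same grasp; the last joint's range is limited). The gripper opens to 95 mm and grips with 3 to 60 N. Pads are 20 mm wide; open, the fingers measure 119 mm over their backs; the gripper's body (75 mm by 180 mm) begins 59 mm behind the grasp point.
Start: joints at [-1.215, 0.124, 1.65, -0, 1.367, -0.083], TCP at [0.276, -0.588, 0.234] pointing down, gripper open.
Joint ranges: [-2.61, 2.61], [-1.02, 2.33], [0.03, 2.71], [-1.35, 4.49], [0.32, 2.68], [-2.91, 2.91]. Speed limits (rad/s): [2.57, 2.57, 3.14, 3.14, 3.14, 3.14].

INTERFACE

Orientations are given as a 3x3 rotation matrix whose columns are the frame's x, y, z axes.
In Python, from plant import state, optics, sign_off, finder gives the robot as it stands.
- The arm moves only by the shell command python3 -m creep 'ROWS' [FORCE]. ROWS is JSON, a list that holds one entry, the list of rows, each a list of 5 numbers: the shift along the world's x, y, z in units of 25 mm (1.0 is 25 mm), then the turn about the world's z in units of 6 degrees (1.0 is 6 degrees), then the gripper's target within -1 to 1 (fully open at 1, half-way at 0, shut at -1). A call has 1 to 12 rows; each row is the pose to reach, as a shift and turn from the pose commanded when the call began; what a row does not reach only later rows make up. A row lasts 1/12 s, in which the tool goes at most 41.7 mm and 7.16 degrees, less where a joint would pass 70% of its speed; a pose out of reach is approached as far as the arm can. A call with a gripper value outside its range is refused whole. The fingers move at their own pace and stop on an object; FORCE is the grip in N (left out, the last holds). Time passes only in rows, so rows that repeat a pose let the fingers close. It gives the time, the measured TCP pose, the force, the opening and the grip force at its end, in the units of the state.
- state(): the state, without advancing time (a new reading comes with each control period).
- optics.capture(name): name is "side" or "top" or "wrist"; returns a dict with "frame" (480x640x3 uint8, red, green, blue), "range_z" (480x640 float32, m along the optical axis (not along the pixel's ray), 0 where there is no reading), "fx", "fy", "cx", "cy" (pixels), "world_to_cam" (4x4, takes a point from world to camera coordinates). Camera axes: x right, y down, z forward; pixel columns grow to the right and rows downward; lengths in m; the calibration is good to about 2 mm. A picture is of the moment at which its call begins.
- sign_off(): hands the job in; it is judged then, once.
Trained networks look in a picture, given as the dict that the camera call returned (one of the last four; its "shot" number tells which), for a name from the list of things; names that differ only in an ending like _2 or _b are one class to them, and where a whole thing is asked for, a point or a joint stands for the part that bears it (a point fixed in the world has none). Each returns a list of dicts, best first, with "confidence" (0 to 1); they miss things now and then, are a little off and sometimes report something else, mostly with a low value. They report only what shows in the picture. A call takes as long as a camera call. They do not tell look-alikes from the thing itself.
- finder.find_in(picture, thing): "rect" ([left, top, right, bottom] in pixels, round what is visible of it).
- finder.outline_of(picture, thing): "pixels" (480x640 bool, what is visible of it) and "rect" ([left, top, right, bottom] in pixels, round what is visible of it).
- finder.pinpoint(picture, thing): "point" ([column, row] in pixels: a listed point, or the origin of a listed thing).
The state is a dict: "time": time; "joint_pos": joint angles; "qvel": joint speeds; "joint_efforts": joint torques, N m; "eef_pos": TCP position; "tcp_rot": TCP orientation; "ft_force": force on the tool from outside, world axes, zero at the start; "ft_torque": the same for the moment, N m; "width": opening from 0.0 (shut) to 1.0 (fully open); "gripper_force": force on a finger pad.
Only numpy, scipy, OpenCV 4.12 (cv2) and the standard library are available. Lean on these libraries where they do the work, as an engineer would, in place of code of your own. Each camera call takes 0.05 s, during which the arm holds its last target. There are 200 camera calls.

## Working session

There is one attempt and no reset: what is moved stays moved. The work goes in short steps, Python scripts to look and compute and a shell command to move; the robot and the scene stay as the last step left them, time stands still between calls to the robot, and variables do not carry over. Pictures are saved under pics/ and viewed, at most 10 in all, crops included, and the job is handed in when it is done.

```bash
mkdir -p pics; cat > h.py <<'E'
import numpy as np, cv2
from plant import state, optics, sign_off, finder
def world(p,uv,z=None,d=None):
    T=np.linalg.inv(p["world_to_cam"]); r=np.array([(uv[0]-p["cx"])/p["fx"],(uv[1]-p["cy"])/p["fy"],1.])
    o=T[:3,3]; v=T[:3,:3]@r
    return o+v*(d if z is None else (z-o[2])/v[2])
def rng(p,uv): 
    c,r=int(round(uv[0])),int(round(uv[1])); w=p["range_z"][max(r-1,0):r+2,max(c-1,0):c+2]; w=w[w>0]
    return float(np.median(w)) if w.size else 0
def save(p,n): cv2.imwrite(f"pics/{n}.png",p["frame"][:,:,::-1])
E
python3 - <<'E'
from h import *
for n in ("top","side"):
    p=optics.capture(n); save(p,n)
    for t in ("stylus_handle","stand_mouth","green_button_mouth","stylus"):
        for f in finder.pinpoint(p,t): 
            u=f["point"];print(n,t,round(f["confidence"],2),np.round(u,1),np.round(world(p,u,d=rng(p,u)),3))
print(state())
E
```

```text
top stylus_handle 0.88 [307.9 232.7] [0.428 0.034 0.128]
top stand_mouth 0.77 [304.6 233.9] [0.426 0.039 0.127]
top stand_mouth 0.5 [305.3 237.7] [0.426 0.039 0.086]
top green_button_mouth 0.66 [184.7 230.6] [0.445 0.247 0.026]
side stylus_handle 0.93 [316.2 252.3] [0.428 0.045 0.114]
side stand_mouth 0.96 [316.1 275.1] [0.428 0.047 0.064]
side stand_mouth 0.66 [348.6 223.6] [ 0.431 -0.117  0.041]
side green_button_mouth 0.83 [254.4 374.9] [0.451 0.235 0.026]
side stylus 0.84 [315.3 287.4] [0.421 0.069 0.059]
{'time': 0.5, 'joint_pos': array([-1.21461268e+00,  1.23818782e-01,  1.65033512e+00, -2.17278182e-05,
        1.36749083e+00, -8.26306286e-02]), 'qvel': array([-8.76592032e-05, -1.14380376e-03, -1.65394805e-03, -2.20586383e-03,
        3.85260762e-04,  1.34514889e-03]), 'joint_efforts': array([-5.50421137e-04, -4.17089081e+01, -3.59801567e+01,  7.73833506e-02,
        4.36589622e-02, -2.71654324e-05]), 'eef_pos': array([ 0.27610482, -0.58841634,  0.23362326]), 'tcp_rot': array([[ 9.05254211e-01,  4.24870347e-01, -3.81049272e-05],
       [ 4.24870348e-01, -9.05254210e-01,  4.13906712e-05],
       [-1.69089769e-05, -5.36587331e-05, -9.99999998e-01]]), 'ft_force': array([-0.10366647,  0.07772054,  0.03213543]), 'ft_torque': array([ 0.03323715, -0.00314879,  0.00489654]), 'gripper_force': 0.0, 'width': 0.9999554084071783}
```

View pics/top.png

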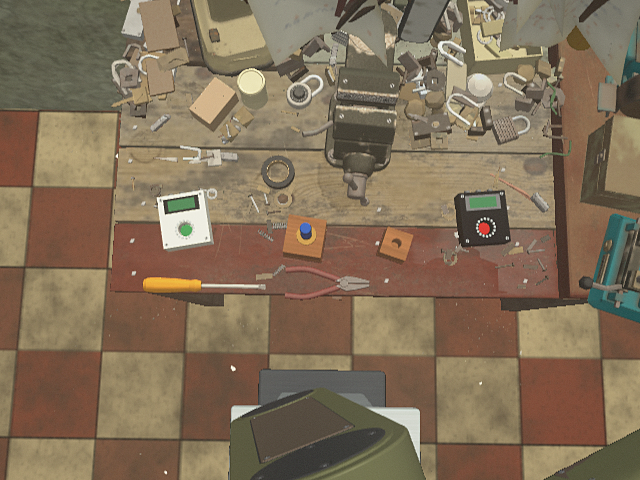

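View pics/side.png

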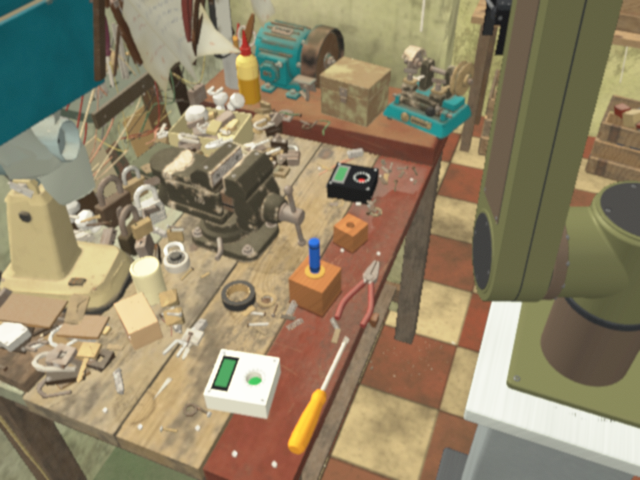

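The top picture shows the stylus in the larger stand at about (305,235), with the small decoy stand at (396,243). The white unit's green button is at (185,229) and the black unit is at (484,228). The side view agrees, and the vise is behind the stand. Next I'll refine the positions and check the vise clearance.

```bash
python3 - <<'E'
from h import *
p=optics.capture("top"); s=optics.capture("side")
for q,n in((p,"top"),(s,"side")):
    hsv=cv2.cvtColor(q["frame"],cv2.COLOR_RGB2HSV)
    for t,z in (("stylus_handle",.1),("stand_mouth",.06),("green_button_mouth",.036)):
        for f in finder.pinpoint(q,t)[:2]: print(n,t,np.round(world(q,f["point"],z=z),4))
    T=np.linalg.inv(q["world_to_cam"]); v,u=np.mgrid[:480,:640]; d=q["range_z"]
    P=np.stack([(u-q["cx"])/q["fx"]*d,(v-q["cy"])/q["fy"]*d,d],-1)@T[:3,:3].T+T[:3,3]
    x,y,z=P[...,0],P[...,1],P[...,2]
    blue=cv2.inRange(hsv,(108,120,60),(128,255,255))>0
    m=blue&(abs(x-.43)<.05)&(abs(y-.04)<.05); print("blue",m.sum(),np.round(P[m&(z>.125)].mean(0),4), z[m].min(),z[m].max())
    w=(abs(x-.47)<.07)&(abs(y-.25)<.07)&(abs(z-.036)<.006); print("white",np.round([P[w].min(0),P[w].max(0),np.median(P[w],0)],3))
    w=(abs(x-.43)<.06)&(abs(y-.04)<.06)&(abs(z-.06)<.006); print("stand",np.round([P[w].min(0),P[w].max(0),np.median(P[w],0)],3))
    g=(hsv[...,0]>40)&(hsv[...,0]<85)&(hsv[...,1]>100)&(abs(x-.445)<.022)&(abs(y-.247)<.03); print("green",g.sum(),np.round(np.median(P[g],0),4),np.round(P[g].mean(0),4))
    for y0 in np.arange(-.2,.4,.1):
        print(round(y0,1),[round(float(z[m].max()),2) if (m:=(y>=y0)&(y<y0+.1)&(x>=x0)&(x<x0+.05)&(d>0)).any() else None for x0 in np.arange(.35,.75,.05)])
E
```

```text
top stylus_handle [0.4327 0.0324 0.1   ]
top stand_mouth [ 0.4234 -0.1133  0.06  ]
top stand_mouth [0.437  0.0404 0.06  ]
top green_button_mouth [0.442  0.2477 0.036 ]
blue 99 [0.4345 0.0385 0.1302] 0.0587425866446355 0.1341851072133987
white [[0.411 0.201 0.03 ]
 [0.513 0.295 0.042]
 [0.464 0.249 0.037]]
stand [[0.397 0.005 0.054]
 [0.468 0.076 0.066]
 [0.429 0.043 0.06 ]]
green 92 [0.4461 0.2458 0.0246] [0.4462 0.2459 0.0246]
-0.2 [0.05, 0.05, 0.04, 0.01, 0.49, 0.5, 0.18, 0.14]
-0.1 [0.02, 0.05, 0.17, 0.18, 0.39, 0.46, 0.18, 0.15]
0.0 [0.06, 0.13, 0.07, 0.02, 0.43, 0.47, 0.03, 0.1]
0.1 [0.02, 0.01, 0.01, 0.02, 0.03, 0.43, 0.08, 0.08]
0.2 [0.03, 0.04, 0.04, 0.04, 0.04, 0.05, 0.1, 0.1]
0.3 [0.03, 0.01, 0.01, 0.01, 0.01, 0.1, 0.1, 0.1]
0.4 [-0.79, None, None, None, None, None, None, None]
side stylus_handle [0.4347 0.0373 0.1   ]
side stand_mouth [ 0.4206 -0.0903  0.06  ]
side stand_mouth [0.4345 0.0447 0.06  ]
side green_button_mouth [0.4457 0.2457 0.036 ]
blue 293 [0.4341 0.0405 0.129 ] 0.06911079752953853 0.1318554071730924
white [[0.411 0.201 0.03 ]
 [0.514 0.297 0.041]
 [0.464 0.254 0.036]]
stand [[0.397 0.005 0.054]
 [0.47  0.077 0.066]
 [0.427 0.05  0.06 ]]
green 58 [0.4472 0.2422 0.0239] [0.4471 0.2424 0.0239]
-0.2 [0.04, 0.05, 0.04, 0.0, 0.08, 0.43, 0.18, 0.14]
-0.1 [0.02, 0.05, 0.17, 0.17, 0.39, 0.47, 0.39, 0.14]
0.0 [0.06, 0.13, 0.06, 0.02, 0.43, 0.5, 0.5, 0.1]
0.1 [0.02, 0.01, 0.01, 0.02, 0.03, 0.52, 0.54, 0.51]
0.2 [0.03, 0.04, 0.04, 0.04, 0.04, 0.05, 0.55, 0.51]
0.3 [0.03, 0.0, 0.01, 0.01, 0.01, 0.09, 0.46, 0.1]
0.4 [None, None, None, None, None, None, None, None]
```

```bash
python3 -m creep '[[[3.5,14,0.5,14,1],[3.5,14,0.5,14,1],[3.5,14,0.5,14,1],[3.5,14,0.5,14,1],[3.5,14,0.5,14,1],[3.5,14,0.5,14,1],[3.5,14,0.5,14,1],[3.5,14,0.5,14,1],[3.5,14,0.5,14,1],[3.5,14,0.5,14,1],[3.5,14,0.5,14,1],[3.5,14,0.5,14,1]]]' 30
python3 - <<'E'
from h import *
p=optics.capture("top"); s=optics.capture("side")
for q in(p,s):
    T=np.linalg.inv(q["world_to_cam"]); v,u=np.mgrid[:480,:640]; d=q["range_z"]
    P=np.stack([(u-q["cx"])/q["fx"]*d,(v-q["cy"])/q["fy"]*d,d],-1)@T[:3,:3].T+T[:3,3]
    x,y,z=P[...,0],P[...,1],P[...,2]
    for z0 in (.13,.3):
        for x0 in np.arange(.42,.6,.03):
            m=(d>0)&(z>z0)&(z<z0+.13)&(x>x0)&(x<x0+.03)&(y>-.1)&(y<.3)
            print(z0,round(x0,2),m.sum(),np.round([y[m].min(),y[m].max(),z[m].max()],3) if m.any() else '')
E
```

```text
time: 1.9
eef_pos: [0.3639, -0.2377, 0.2465]
tcp_rot: [[-0.335, 0.942, 0.001], [0.942, 0.335, -0.001], [-0.001, 0.0, -1.0]]
ft_force: [-0.8, 0.6, -0.3]
width: 1.001
gripper_force: 0.0
0.13 0.42 49 [0.032 0.046 0.135]
0.13 0.45 0 
0.13 0.48 114 [-0.038 -0.018  0.178]
0.13 0.51 7 [-0.027 -0.021  0.174]
0.13 0.54 331 [-0.095 -0.006  0.168]
0.13 0.57 1529 [-0.097 -0.002  0.183]
0.3 0.42 0 
0.3 0.45 0 
0.3 0.48 0 
0.3 0.51 0 
0.3 0.54 0 
0.3 0.57 594 [-0.061  0.082  0.429]
0.13 0.42 25 [0.032 0.048 0.132]
0.13 0.45 0 
0.13 0.48 130 [-0.033 -0.016  0.175]
0.13 0.51 3 [-0.022 -0.021  0.171]
0.13 0.54 249 [-0.097 -0.011  0.165]
0.13 0.57 1273 [-0.097  0.001  0.18 ]
0.3 0.42 0 
0.3 0.45 0 
0.3 0.48 0 
0.3 0.51 0 
0.3 0.54 0 
0.3 0.57 159 [-0.061  0.084  0.429]
```

```bash
python3 -m creep '[[[2.8,11.1,0,0,1],[2.8,11.1,0,0,1],[2.8,11.1,0,0,1],[2.8,11.1,0,0,1],[2.8,11.1,0,0,1],[2.8,11.1,0,0,1],[2.8,11.1,0,0,1],[2.8,11.1,0,0,1],[2.8,11.1,0,0,1],[2.8,11.1,0,0,1]]]'
python3 - <<'E'
from h import *
p=optics.capture("wrist"); save(p,"w1")
for t,z in (("stylus_handle",.1),("stand_mouth",.06),("green_button_mouth",.036)):
    for f in finder.pinpoint(p,t)[:2]: print(t,f["confidence"],f["point"],np.round(world(p,f["point"],z=z),4))
hsv=cv2.cvtColor(p["frame"],cv2.COLOR_RGB2HSV);m=cv2.inRange(hsv,(108,120,60),(128,255,255))
d=p["range_z"]; T=np.linalg.inv(p["world_to_cam"]); v,u=np.mgrid[:480,:640]
P=np.stack([(u-p["cx"])/p["fx"]*d,(v-p["cy"])/p["fy"]*d,d],-1)@T[:3,:3].T+T[:3,3]
k=(m>0)&(P[...,2]>.12)&(P[...,2]<.14); print(k.sum(),P[k].mean(0),P[k].min(0),P[k].max(0))
E
```

```text
time: 2.83
eef_pos: [0.4336, 0.0388, 0.2461]
tcp_rot: [[-0.327, 0.945, -0.0], [0.945, 0.327, -0.0], [-0.0, -0.0, -1.0]]
ft_force: [-0.0, -0.9, -0.1]
width: 0.999
gripper_force: 0.0
stylus_handle 0.61 [317.1, 237.5] [0.4339 0.0378 0.1   ]
stand_mouth 0.93 [263.8, 346.2] [ 0.4227 -0.0995  0.06  ]
stand_mouth 0.73 [318.9, 228.0] [0.4357 0.0382 0.06  ]
green_button_mouth 0.63 [403.7, 10.9] [0.4441 0.2443 0.036 ]
393 [0.4331003  0.03821727 0.12891952] [0.42505694 0.02913408 0.12072379] [0.44200435 0.04591287 0.13151353]
```

View pics/w1.png

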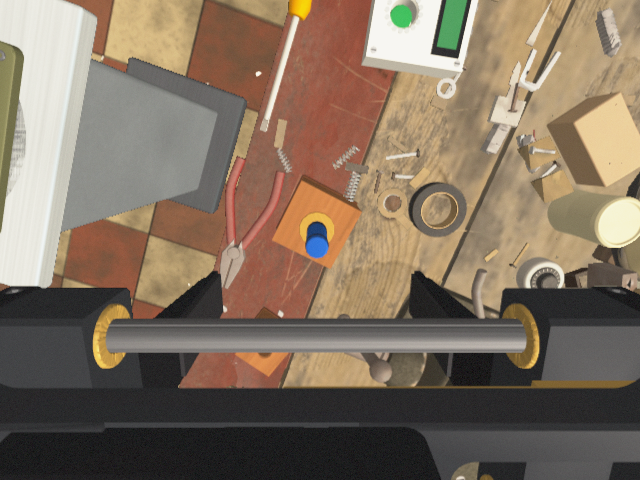

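The wrist view shows the handle centred under the tool at (317,240). I'll descend and grasp.

```bash
python3 -m creep '[[[0,0,-1.3,0,1],[0,0,-2.6,0,1],[0,0,-3.9,0,1],[0,0,-4.9,0,1],[0,0,-5.5,0,1],[0,0,-5.5,0,0],[0,0,-5.5,0,-1],[0,0,-5.5,0,-1],[0,0,-5.5,0,-1],[0,0,-5.5,0,-1],[0,0,-5.5,0,-1],[0,0,-5.5,0,-1]]]' 30
python3 -m creep '[[[0,0,0,0,-1],[0,0,0,0,-1],[0,0,0,0,-1],[0,0,0,0,-1],[0,0,0,0,-1],[0,0,0,0,-1]]]' 30
```

```text
time: 4.03
eef_pos: [0.4341, 0.0391, 0.1095]
tcp_rot: [[-0.328, 0.945, 0.002], [0.945, 0.328, -0.0], [-0.001, 0.001, -1.0]]
ft_force: [-0.0, -0.0, 0.6]
width: 0.564
gripper_force: 0.0
time: 4.53
eef_pos: [0.4336, 0.0391, 0.1086]
tcp_rot: [[-0.328, 0.945, -0.0], [0.945, 0.328, -0.0], [0.0, -0.0, -1.0]]
ft_force: [0.5, 0.3, -0.5]
width: 0.183
gripper_force: 30.0
```

```bash
python3 -m creep '[[[0,0,0.8,0,-1],[0,0,1.6,0,-1],[0,0,2.4,0,-1],[0,0,3.2,0,-1],[0,0,4,0,-1],[0,0.8,4,0,-1],[0,2,4,0,-1],[0.2,3.4,4,0,-1],[0.3,4.4,4,0,-1],[0.3,5,4,0,-1],[0.3,5,4,0,-1],[0.3,5,4,0,-1]]]'
python3 - <<'E'
from h import *
print(state()["eef_pos"],state()["width"])
ims=[]
for n in("side","top"):
    p=optics.capture(n)
    for t in ("stylus_handle","stylus","stand_mouth","green_button_mouth"):
        for f in finder.pinpoint(p,t)[:2]: print(n,t,round(f["confidence"],2),np.round(f["point"],1), np.round(world(p,f["point"],d=rng(p,f["point"])),3))
    u,v,_=(p["world_to_cam"]@np.r_[state()["eef_pos"]-[0,0,.05],1])[:3]
    c=p["world_to_cam"]@np.r_[state()["eef_pos"]-[0,0,.06],1]; u=int(p["fx"]*c[0]/c[2]+p["cx"]);v=int(p["fy"]*c[1]/c[2]+p["cy"])
    print(u,v); ims.append(cv2.resize(p["frame"][max(v-70,0):v+70,max(u-70,0):u+70,::-1],(400,400)))
cv2.imwrite("pics/c1.png",np.hstack(ims))
E
```

```text
time: 5.53
eef_pos: [0.4408, 0.1644, 0.2083]
tcp_rot: [[-0.33, 0.944, -0.001], [0.944, 0.33, -0.001], [-0.0, -0.001, -1.0]]
ft_force: [0.3, -0.1, -0.7]
width: 0.183
gripper_force: 30.0
[0.44084339 0.16442954 0.20830106] 0.18259435765820692
side stylus_handle 0.76 [273.1 258.1] [0.437 0.17  0.212]
side stylus 0.96 [278.4 297.9] [0.438 0.164 0.126]
side stand_mouth 0.62 [313.6 274.3] [0.439 0.032 0.047]
side stand_mouth 0.58 [349.7 225.3] [ 0.43  -0.12   0.034]
side green_button_mouth 0.96 [255.4 375.1] [0.45  0.234 0.025]
275 286
top stand_mouth 0.72 [396.8 245.9] [ 0.427 -0.12   0.006]
top green_button_mouth 0.58 [183.6 234.3] [0.385 0.173 0.362]
222 220
```

View pics/c1.png

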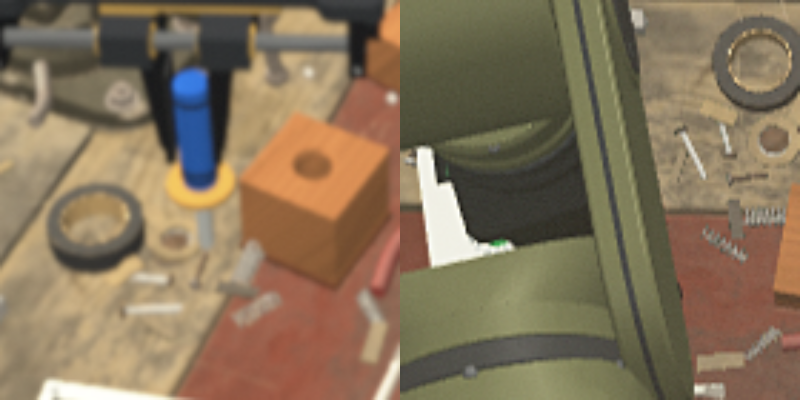

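The stylus is held, with its handle around (190,130) in the left crop, and it may be leaning a little. The stand hole is visible, so I'll measure the lean and the hole.

```bash
python3 - <<'E'
from h import *
e=state()["eef_pos"]
def proj(p,X):
    c=p["world_to_cam"]@np.r_[X,1]; return np.array([p["fx"]*c[0]/c[2]+p["cx"],p["fy"]*c[1]/c[2]+p["cy"]])
for n in("side","wrist"):
    p=optics.capture(n); save(p,n+"2")
    if n=="wrist":
        for t in ("stylus","stylus_handle","green_button_mouth"): print(t,[(round(f["confidence"],2),np.round(f["point"],1)) for f in finder.pinpoint(p,t)[:2]])
    hsv=cv2.cvtColor(p["frame"],cv2.COLOR_RGB2HSV); m=cv2.inRange(hsv,(108,120,50),(128,255,255))
    k,l,st,ce=cv2.connectedComponentsWithStats(m); i=1+np.argmax(st[1:,4]); v,u=np.nonzero(l==i)
    print(n,len(u),ce[i], "axis",cv2.fitLine(np.c_[u,v].astype(np.float32),cv2.DIST_L2,0,.01,.01).ravel())
    a,b=proj(p,e+[0,0,.02]),proj(p,e-[0,0,.04]); print("expected",a,b,(b-a)/np.linalg.norm(b-a),"tip",proj(p,e-[0,0,.0935]))
    for t in ("stylus","stand_mouth","stylus_handle"): 
        o=finder.outline_of(p,t)
        for f in o[:2]: 
            vv,uu=np.nonzero(f["pixels"]); print(t,round(f["confidence"],2),f["rect"],np.round(cv2.fitLine(np.c_[uu,vv].astype(np.float32),cv2.DIST_L2,0,.01,.01).ravel(),3))
# hole: dark pixels in side view near the stand mouth
p=optics.capture("side"); q=proj(p,[.434,.0385,.06]); g=p["frame"].astype(int).sum(2); v,u=np.mgrid[:480,:640]
w=(np.hypot(u-q[0],v-q[1])<13)&(g<.65*np.median(g[np.hypot(u-q[0],v-q[1])<13])) 
print("hole",q,w.sum(),u[w].mean(),v[w].mean(),world(p,[u[w].mean(),v[w].mean()],z=.06))
E
```

```text
side 488 [272.3647541  258.55942623] axis [1.18915975e-01 9.92904305e-01 2.72364746e+02 2.58559418e+02]
expected [271.78371586 245.33187428] [274.68322267 276.76434354] [0.09185561 0.99577234] tip [277.04221943 302.33734545]
stylus 0.89 [261.8, 238.2, 285.6, 303.0] [1.03000e-01 9.95000e-01 2.73313e+02 2.70190e+02]
stylus 0.3 [206.2, 348.3, 283.5, 415.4] [ 9.73000e-01 -2.31000e-01  2.42747e+02  3.83848e+02]
stand_mouth 0.86 [330.5, 214.3, 365.0, 255.1] [  0.634  -0.773 350.563 233.585]
stand_mouth 0.64 [290.5, 255.6, 343.5, 316.4] [ 1.91000e-01 -9.82000e-01  3.14778e+02  2.85773e+02]
stylus_handle 0.91 [265.8, 240.4, 289.4, 303.9] [1.08000e-01 9.94000e-01 2.73622e+02 2.70708e+02]
stylus [(0.7, array([315.2, 257.4]))]
stylus_handle [(0.85, array([316.9, 304.1]))]
green_button_mouth [(0.95, array([346.5, 144.2]))]
wrist 1108 [315.67057762 292.81768953] axis [1.7991841e-01 9.8368156e-01 3.1567056e+02 2.9281769e+02]
expected [317.88238375 331.64191915] [317.34574275 279.84641288] [-0.01036021 -0.99994633] tip [317.07456061 253.67246048]
stylus 0.87 [289.6, 250.8, 341.6, 357.8] [ 3.00000e-03 -1.00000e+00  3.15416e+02  2.86018e+02]
stand_mouth 0.46 [292.0, 352.3, 304.2, 371.3] [  0.37   -0.929 296.919 359.202]
stylus_handle 0.64 [290.0, 250.2, 344.8, 355.3] [  0.      1.    315.388 285.141]
stylus_handle 0.24 [337.1, 132.8, 361.5, 159.3] [  0.681  -0.733 348.689 146.198]
hole [314.99619391 272.2632056 ] 6 309.5 274.0 [0.44095218 0.04544929 0.06      ]
```

View pics/wrist2.png

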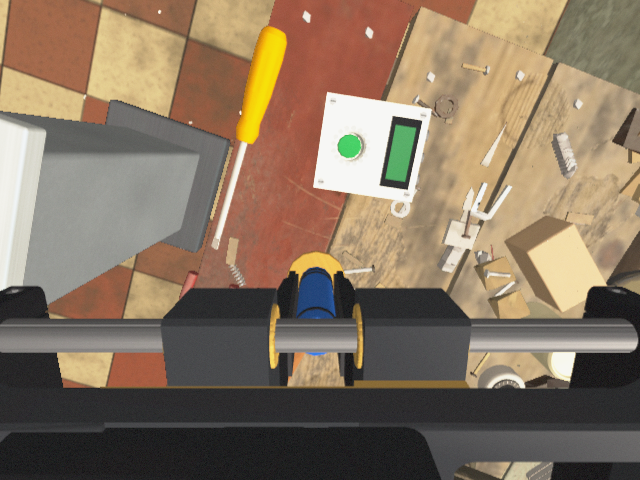

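The wrist view shows the stylus upright between the pads, with its collar at (316,265) and the green button at (347,145). I'll move over the well and check again.

```bash
python3 -m creep '[[[0.1,1,0,0,-1],[0.2,2,0,0,-1],[0.2,3,0,0,-1],[0.2,3.25,0,0,-1],[0.2,3.25,-1,0,-1],[0.2,3.25,-2,0,-1],[0.2,3.25,-2.5,0,-1],[0.2,3.25,-2.5,0,-1],[0.2,3.25,-2.5,0,-1]]]'
python3 - <<'E'
from h import *
e=state()["eef_pos"]; ims=[]
def proj(p,X):
    c=p["world_to_cam"]@np.r_[X,1]; return np.array([p["fx"]*c[0]/c[2]+p["cx"],p["fy"]*c[1]/c[2]+p["cy"]])
for n in("side","wrist"):
    p=optics.capture(n)
    for f in finder.pinpoint(p,"green_button_mouth")[:1]: print(n,f["confidence"],np.round(world(p,f["point"],z=.036),4))
    for f in finder.pinpoint(p,"stylus")[:1]: print("tip",f["confidence"],f["point"],"exp",proj(p,e-[0,0,.0935]))
    u,v=proj(p,[.445,.2455,.036]).astype(int)
    v=max(v,60); ims.append(cv2.resize(p["frame"][v-60:v+60,u-60:u+60,::-1],(400,400)))
cv2.imwrite("pics/c2.png",np.hstack(ims))
E
```

```text
time: 7.38
eef_pos: [0.4458, 0.2448, 0.1457]
tcp_rot: [[-0.328, 0.945, -0.002], [0.945, 0.328, -0.001], [-0.0, -0.002, -1.0]]
ft_force: [0.2, 0.6, -0.2]
width: 0.185
gripper_force: 30.0
tip 0.8 [254.5, 366.4] exp [252.85087843 370.81798898]
wrist 0.61 [0.4441 0.2436 0.036 ]
tip 0.81 [318.5, 256.5] exp [314.4792326  252.63819871]
```

View pics/c2.png

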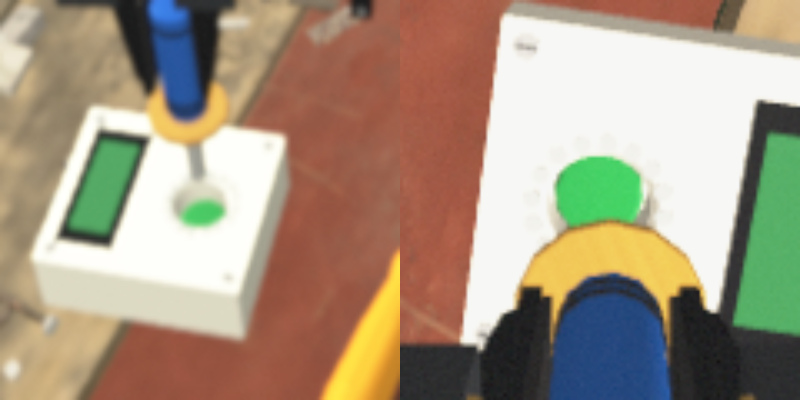

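The tip is centred above the well, whose centre is at about (203,205) in the left crop. Pressing now.

```bash
python3 -m creep '[[[0,0,-0.5,0,-1],[0,0,-1,0,-1],[0,0,-1.2,0,-1],[0,0,-1.3,0,-1],[0,0,-1.3,0,-1],[0,0,-1.3,0,-1],[0,0,-1.3,0,-1]]]'
```

```text
time: 8.27
eef_pos: [0.4461, 0.2453, 0.1139]
tcp_rot: [[-0.328, 0.945, -0.0], [0.945, 0.328, -0.0], [-0.0, -0.0, -1.0]]
ft_force: [-1.3, -1.4, 2.7]
width: 0.18
gripper_force: 30.0
```

```bash
python3 -m creep '[[[0,0,-0.06,0,-1],[0,0,-0.1,0,-1],[0,0,-0.1,0,-1],[0,0,-0.1,0,-1],[0,0,-0.1,0,-1]]]'
```

```text
time: 8.68
eef_pos: [0.4465, 0.2455, 0.1119]
tcp_rot: [[-0.328, 0.945, 0.001], [0.945, 0.328, 0.0], [0.0, 0.001, -1.0]]
ft_force: [-1.3, -0.2, 6.3]
width: 0.187
gripper_force: 30.0
```

```bash
python3 -m creep '[[[0,0,-0.06,0,-1],[0,0,-0.06,0,-1],[0,0,-0.06,0,-1],[0,0,0.8,0,-1],[0,0,1.6,0,-1],[0,0,2.6,0,-1],[0,0,3.6,0,-1],[0,0,3.6,0,-1],[0,-1,3.6,0,-1],[-0.1,-2.2,3.6,0,-1],[-0.2,-3.25,3.6,0,-1],[-0.2,-3.25,3.6,0,-1]]]'
python3 -m creep '[[[-0.1,-1.3,0,0,-1],[-0.2,-2.7,0,0,-1],[-0.3,-4,0,0,-1],[-0.3,-5,0,0,-1],[-0.3,-5,0,0,-1],[-0.3,-5,0,0,-1]]]'
python3 - <<'E'
from h import *
e=state()["eef_pos"]; print(e)
def proj(p,X):
    c=p["world_to_cam"]@np.r_[X,1]; return np.array([p["fx"]*c[0]/c[2]+p["cx"],p["fy"]*c[1]/c[2]+p["cy"]])
p=optics.capture("side")
hsv=cv2.cvtColor(p["frame"],cv2.COLOR_RGB2HSV); m=cv2.inRange(hsv,(108,120,50),(128,255,255))
v,u=np.nonzero(m); k=(u>270)&(u<360); print("axis",cv2.fitLine(np.c_[u,v][k].astype(np.float32),cv2.DIST_L2,0,.01,.01).ravel(),v[k].min(),v[k].max())
a,b=proj(p,e+[0,0,.02]),proj(p,e-[0,0,.04]); print("exp",a,b,(b-a)/np.linalg.norm(b-a),"tip exp",proj(p,e-[0,0,.0935]),[f["point"] for f in finder.pinpoint(p,"stylus")])
u,v=proj(p,e-[0,0,.09]).astype(int); cv2.imwrite("pics/c3.png",cv2.resize(p["frame"][v-70:v+70,u-70:u+70,::-1],(560,560)))
E
```

```text
time: 9.68
eef_pos: [0.4405, 0.1611, 0.1995]
tcp_rot: [[-0.325, 0.946, -0.001], [0.946, 0.325, -0.002], [-0.001, -0.002, -1.0]]
ft_force: [0.3, -0.4, -1.3]
width: 0.184
gripper_force: 30.0
time: 10.18
eef_pos: [0.4335, 0.0386, 0.2002]
tcp_rot: [[-0.325, 0.946, -0.0], [0.946, 0.325, 0.001], [0.001, -0.0, -1.0]]
ft_force: [0.2, -0.2, -0.3]
width: 0.181
gripper_force: 30.0
[0.43349869 0.03856951 0.20020554]
axis [3.4448199e-02 9.9940646e-01 3.1321881e+02 2.0995059e+02] 193 229
exp [313.24569405 196.50391279] [314.05531512 226.983884  ] [0.02655303 0.99964741] tip exp [314.71997232 252.00637071] []
```

View pics/c3.png

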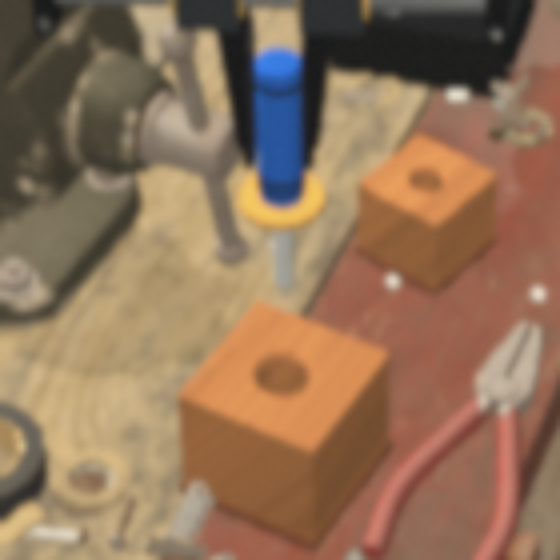

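The stylus is held straight above the larger stand's hole, at (281,374) in the crop. Lowering it.

```bash
python3 -m creep '[[[0,0,-0.8,0,-1],[0,0,-1.4,0,-1],[0,0,-1.8,0,-1],[0,0,-2.2,0,-1],[0,0,-2.6,0,-1],[0,0,-3,0,-1],[0,0,-3.3,0,-1],[0,0,-3.5,0,-1],[0,0,-3.6,0,-1],[0,0,-3.62,0,-1],[0,0,-3.62,0,-1],[0,0,-3.62,0,-1]]]'
```

```text
time: 11.28
eef_pos: [0.4341, 0.039, 0.1112]
tcp_rot: [[-0.328, 0.945, 0.001], [0.945, 0.328, -0.0], [-0.0, 0.001, -1.0]]
ft_force: [-0.8, 0.1, -0.6]
width: 0.182
gripper_force: 30.0
```

```bash
python3 -m creep '[[[0,0,-0.06,0,-1],[0,0,-0.08,0,-1],[0,0,-0.08,0,-1],[0,0,-0.08,0,-1]]]'
```

```text
time: 11.62
eef_pos: [0.4337, 0.0391, 0.1088]
tcp_rot: [[-0.328, 0.945, 0.0], [0.945, 0.328, -0.0], [-0.0, 0.0, -1.0]]
ft_force: [-0.8, -0.6, 0.4]
width: 0.187
gripper_force: 30.0
```

Back at the grasp height, with the collar just at the wood. Releasing gently, then retreating straight up.

```bash
python3 -m creep '[[[0,0,0,0,-0.4],[0,0,0,0,-0.2],[0,0,0,0,0.2],[0,0,0,0,0.6],[0,0,0,0,1],[0,0,0,0,1],[0,0,0,0,1],[0,0,0,0,1],[0,0,0,0,1],[0,0,0,0,1],[0,0,0,0,1],[0,0,0,0,1]]]'
python3 -m creep '[[[0,0,1,0,1],[0,0,2,0,1],[0,0,3.5,0,1],[0,0,5,0,1],[0,0,5.5,0,1],[0,0,5.5,0,1],[0,0,5.5,0,1],[0,0,5.5,0,1],[0,0,5.5,0,1]]]'
python3 - <<'E'
from h import *
p=optics.capture("side"); cv2.imwrite("pics/c4.png",cv2.resize(p["frame"][200:420,200:400,::-1],(545,600)))
hsv=cv2.cvtColor(p["frame"],cv2.COLOR_RGB2HSV); m=cv2.inRange(hsv,(108,120,50),(128,255,255))
d=p["range_z"]; T=np.linalg.inv(p["world_to_cam"]); v,u=np.mgrid[:480,:640]
P=np.stack([(u-p["cx"])/p["fx"]*d,(v-p["cy"])/p["fy"]*d,d],-1)@T[:3,:3].T+T[:3,3]
k=(m>0)&(abs(P[...,0]-.434)<.04)&(abs(P[...,1]-.04)<.04); Q=P[k]
print(np.percentile(Q[:,2],[2,98]),Q[Q[:,2]>.115].mean(0),Q[(Q[:,2]<.09)&(Q[:,2]>.07)].mean(0)); print(state()["time"],state()["width"])
E
```

```text
time: 12.62
eef_pos: [0.4336, 0.0391, 0.1087]
tcp_rot: [[-0.328, 0.945, 0.0], [0.945, 0.328, 0.0], [-0.0, 0.0, -1.0]]
ft_force: [-0.3, 0.7, 0.3]
width: 0.964
gripper_force: 0.0
time: 13.37
eef_pos: [0.4324, 0.0391, 0.2435]
tcp_rot: [[-0.328, 0.945, -0.004], [0.945, 0.328, 0.0], [0.002, -0.004, -1.0]]
ft_force: [0.6, 0.1, 0.1]
width: 1.0
gripper_force: 0.0
[0.07246076 0.13130818] [0.43315076 0.04213156 0.12592463] [0.43140695 0.04555461 0.08050203]
13.4167 0.9996560192568529
```

View pics/c4.png

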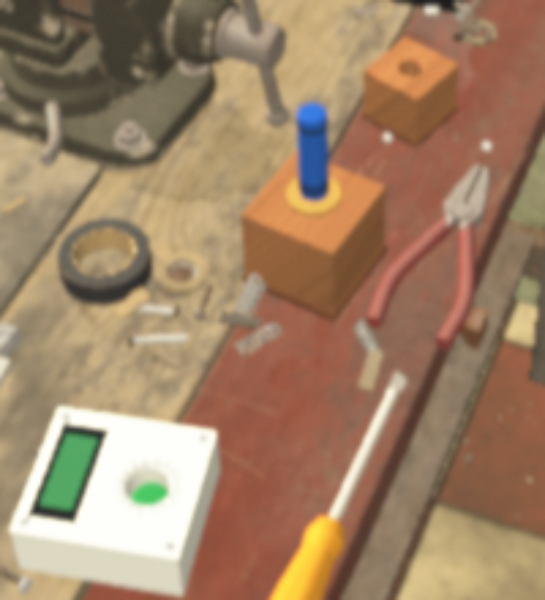

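The stylus stands upright at (313,150) with its collar flat on the larger stand. The green button at (150,490) is back up and the gripper is clear, so I'm handing in.

```bash
python3 -c "
from plant import sign_off; print(sign_off())"
```

```text
the job is handed in; nothing more can be done
None
```

I pushed the green button down with the stylus tip (about 6 N), stood the stylus back in the larger wooden stand and let go, never went near the red button, and handed the job in at about 13.4 s; `sign_off()` gave no verdict.

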